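Try the stock box lid, free its catch if need be, and hold it open

TASK

To get at the copper blanks in the grey steel stock box, first tug its lid with the catch untouched: pull the sprung lift bar straight up until the black ring marks on its rods show clear of their collars (about 20 mm) or the lid comes up with it, but never haul the bar out to its stop. If the lid is caught, let the bar back down, slide the catch knob on the front ledge fully over to its other end and take the bar again. Then swing the lid up well past half-way to upright and finish while still holding it there, motionless, because it falls shut by itself; leave the other things on the bench where they are.

Things in the scene. Friction and masses are not known exactly. Their poses are not given: they have to be found in the camera images.
- case: Grey steel stock box, fixed, 220 mm along its x, 200 mm along its y; origin at the centre of its underside, z up. Its front (-x side, roughly towards the robot) is a fixed ledge 42 mm deep, top 97 mm above the bench, that carries the catch. Behind it a steel lid, 8 mm thick, slopes up from 106 mm at its front edge (case x = -61 mm) to the hinge along the far (+x) side.
- case_hinge (a point): Middle of the lid's hinge line, at case (100, 0, 155) mm; the line runs along the case's y axis.
- lid (a joint): Lid angle, rad: 0 shut, grows as its front edge swings up, stop at 1.4, so that it always falls shut if let go (about 0.5 kg). When caught it gives about 0.02 rad and no more.
- bar_grip (a point): Centre of the lift bar, which is parallel to the case's y axis and 84 mm long; its middle 54 mm is a freely turning steel sleeve 12 mm thick, between two upright 8 mm rods 35 mm either side of the centre. At rest with the lid shut it is at case (-35, 0, 155) mm, level with the hinge line, 135 mm from it, and 35 mm above the lid. The rods run in dark collars whose tops are 24 mm below the bar's centre.
- lift_bar (a joint): How far the bar is drawn out of the lid, m (straight up while the lid is shut; the direction turns with the lid): 0 at rest, stop at 0.035. Spring-loaded: about 2.4 N to start, 300 N/m more, so 8.4 N at 0.020, when the black ring marks on the rods are just clear of the collars. A free lid starts to rise at about 3 to 4 N (drawn less than 0.010). The bar springs back when let go.
- catch_knob (a point): Centre of the catch's square steel knob, 14 x 14 mm and 20 mm tall, top 122 mm above the bench, 91 mm in front (-x) of the case's origin, standing on a plate 26 x 22 x 5 mm. It slides along the case's y on the ledge between two end stops (strips, top 103 mm above the bench).
- catch (a joint): Catch position, m: 0 at its +y end (the robot's left), 0.030 at its -y end; it starts within 4 mm of the +y end and stays where it is left (friction about 1.5 N). The striker that it engages under the lid is out of sight and can be mounted for either end: at one end the lid is caught, at the other it is free, and only a tug tells which. Slid fully to the other end it always changes from one to the other.
- jar_mid (a point): Bystander: small jar 56 mm across and 70 mm tall, point at its middle.
- dish_mid (a point): Bystander: shallow glass dish 84 mm across, 22 mm tall, point at its middle.
- brush_mid (a point): Bystander: brass brush with a handle, lying on the bench, point near its middle 12 mm up.
- tongs_mid (a point): Bystander: copper tongs 200 mm long lying flat, about 12 mm tall, point at the middle.
- tin_mid (a point): Bystander: low steel tin 72 mm across, 45 mm tall, point at its middle.

How it is judged (in metres and radians):
On the way, in this order (a step that is already met when the one before it is completed fails the run):
1. with the catch not yet moved, the lid is tugged: the lift bar drawn out at least 15 mm, or the lid comes up (distance of catch_knob from where it was at the start of the episode below 0.005 m and (value of joint lift_bar above 0.015 m or value of joint lid above 0.08 rad)), for 0.1 s.
2. the lid is swung up past half-way (value of joint lid above 0.8 rad), for 0.1 s.
At the end, for the whole second after the job is handed in: The lid stands open at more than 0.8 rad (46 degrees), still within 0.05 rad/s, carried by the fingers on its bar or lid and by nothing else (value of joint lid above 0.8 rad and velocity of joint lid between -0.05 and 0.05 rad/s and (contact force between the fingers and lift_bar above 0.3 N or contact force between the fingers and lid above 0.3 N) and contact force between lid and jar below 0.1 N and contact force between lid and dish below 0.1 N and contact force between lid and brush below 0.1 N and contact force between lid and tongs below 0.1 N and contact force between lid and tin below 0.1 N); the arm keeps its last pose, push and grip.
It fails at once if the lift bar hauled out to its stop (beyond 32 mm) (value of joint lift_bar above 0.032 m).
It fails at once if a bystander shifted by more than 30 mm (distance of any of jar_mid, dish_mid, brush_mid, tongs_mid, tin_mid from where it was at the start of the episode above 0.03 m).
It also fails if it takes over 61 s, if anything falls off the work surface, if the arm or the gripper's body presses on something with over 40 N, if the wrist force passes 120 N, or if a joint passes its speed limit or range.

ROBOT

A 6-joint arm with a two-finger parallel gripper is mounted at the origin on the work surface. World frame = base frame: x ahead of the robot, y to its left, z up, the work surface at z = 0. Lengths are in mm, angles in rad, forces in N, time in s.
With the tool pointing down it reaches from about 350 to 875 mm from the base axis. Payload 4.2 kg.
Tool frame: the origin (TCP) lies between the finger pads; the fingertips stand 14 mm ahead of it and the grasp point (between the pads) lies 5 mm behind it; z points along the fingers, y is the line along which they close (so a half turn about z gives the same grasp; the last joint's range is limited). The gripper opens to 85 mm and grips with 20 to 120 N. Pads are 22 mm wide; open, the fingers measure 114 mm over their backs; the gripper's body (76 mm by 85 mm) begins 54 mm behind the grasp point. The pads swing forward as they close: fully open they stand 13 mm farther back than shut.
Start: joints at [-1.072, 0.385, 0.008, 0, -1.194, -0.259], TCP at [148.46, -607.091, 245.312] pointing down, gripper open.
Joint ranges: [-3.14, 3.14], [-1.21, 2.06], [-1.07, 1.41], [-3.16, 2.05], [-2.99, -0.16], [-3.1, 3.1]. Speed limits (rad/s): [2.79, 2.79, 3.14, 3.14, 3.14, 3.14].

INTERFACE

Orientations are given as a unit quaternion [x, y, z, w].
In Python, from bench import * gives the robot as it stands.
- The arm moves only by the tool carry_out, never from a script. Its argument "motion" is a list of rows, each a list of 7 numbers: the turn, a rotation vector about the tool's x, y, z in rad, then the shift along the tool's x, y, z in mm, then the opening, from -1 (shut) to 1 (fully open), so that 0 is half open. A call has 1 to 5 rows; each row is the pose to reach, as a shift and turn from the pose commanded when the call began, along the tool's axes at that moment; what a row does not reach only later rows make up. A row lasts 1/8 s, in which the tool goes at most 62.5 mm and 10.7 degrees, less where a joint would pass 70% of its speed; a pose out of reach is approached as far as the arm can. A call with a gripper value outside its range is refused whole. The fingers move at their own pace and stop on an object; the grip force is fixed at half the most. Time passes only in rows, so rows that repeat a pose let the fingers close. It gives the time, the measured TCP pose, the force, the opening and the grip force at its end, in the units of the state.
- read_state(): the state, without advancing time (a new reading comes with each control period).
- get_image(name): name is "side" or "top" or "wrist"; returns a dict with "color" (420x560x3 uint8, blue, green, red), "mtx" (3x3 intrinsics, pixels), "k1" (the pictures are not rectified: a ray, as slopes to the right and down, at radius r is drawn at 1 + k1 r^2 times it, then the intrinsics apply), "position" and "orientation" of the camera in the world. Camera axes: x right, y down, z forward; pixel columns grow to the right and rows downward; lengths in mm; the calibration is good to about 2 mm. A picture is of the moment at which its call begins. There is no depth.
- job_done(): hands the job in; it is judged then, once.
The state is a dict: "clock": time; "joints": joint angles; "joint_vel": joint speeds; "joint_efforts": joint torques, N m; "position": TCP position; "ee_rot": TCP orientation; "contact_force": force on the tool from outside, world axes, zero at the start; "wrist_torque": the same for the moment, N m; "gripper_width": finger opening in mm; "grasp_force": force on a finger pad.
Only numpy, scipy, OpenCV 4.12 (cv2) and the standard library are available. Lean on these libraries where they do the work, as an engineer would, in place of code of your own. Each camera call takes 0.05 s, during which the arm holds its last target. There are 200 camera calls.

## Working session

There is one attempt and no reset: what is moved stays moved. The work goes in short steps, Python scripts to look and compute and a tool call to move; the robot and the scene stay as the last step left them, time stands still between calls to the robot, and variables do not carry over. Pictures are saved under pics/ and viewed, at most 10 in all, crops included, and the job is handed in when it is done.

Besides the shell and the picture viewer there is one more tool, called as name(argument=value, ...), one argument or row to a line, values as JSON. carry_out: Moves the arm, as the interface text tells. Its arguments: {"type":"object","properties":{"motion":{"type":"array"}},"required":["motion"]}

```bash
mkdir -p pics; cat > h.py <<'E'
from bench import *
import numpy as np, cv2
from scipy.spatial.transform import Rotation as R
def ray(im,uv):
    K=np.array(im["mtx"]);k=im["k1"];d=(np.array(uv,float)-K[:2,2])/[K[0,0],K[1,1]]
    s=d.copy()
    for _ in range(20): s=d/(1+k*(s@s))
    v=R.from_quat(im["orientation"]).apply([s[0],s[1],1]); return np.array(im["position"]),v/np.linalg.norm(v)
def onz(im,uv,z):
    p,v=ray(im,uv); return p+v*(z-p[2])/v[2]
def proj(im,P):
    K=np.array(im["mtx"]);c=R.from_quat(im["orientation"]).inv().apply(np.array(P,float)-im["position"])
    s=c[:2]/c[2]; s=s*(1+im["k1"]*(s@s)); return K[:2,:2]@s+K[:2,2]
E
python3 - <<'E'
from h import *
s=read_state();print({k:np.round(v,3) for k,v in s.items()})
for n in("top","side"):
    im=get_image(n);cv2.imwrite(f"pics/{n}0.png",im["color"]);import pickle;pickle.dump(im,open(n+"0.pkl","wb"));print(n,np.round(im["position"]),np.round(R.from_quat(im["orientation"]).as_matrix(),2).tolist())
E
```

```text
{'clock': np.float64(0.0), 'joints': array([-1.072e+00,  3.860e-01,  7.000e-03, -1.000e-03, -1.194e+00,
       -2.590e-01]), 'joint_vel': array([ 0.   ,  0.   , -0.002,  0.001,  0.001,  0.   ]), 'joint_efforts': array([ 0.0000e+00, -3.9229e+01,  1.8841e+01,  4.1860e+00, -5.0000e-03,
        0.0000e+00]), 'position': array([ 148.339, -606.583,  244.223]), 'ee_rot': array([-0.12 ,  0.993,  0.001, -0.   ]), 'contact_force': array([-0.158, -0.352,  0.455]), 'wrist_torque': array([ 0.01 ,  0.016, -0.02 ]), 'grasp_force': np.float64(0.0), 'gripper_width': np.float64(85.294)}
top [ 497.  118. 1048.] [[-0.0, -0.99, 0.14], [-1.0, 0.0, 0.01], [-0.01, -0.14, -0.99]]
side [ 137. -425.  507.] [[0.77, -0.28, 0.57], [-0.64, -0.36, 0.68], [0.01, -0.89, -0.46]]
```

View pics/top0.png

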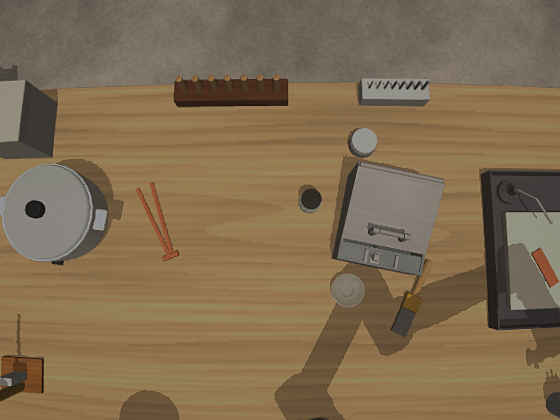

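View pics/side0.png

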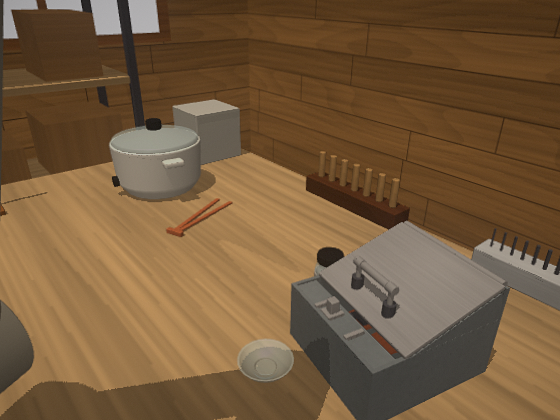

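The top view shows the box with its hinge edge from (359,163) to (443,180), the bar at about (389,234) and the knob at about (376,257). In the side view the knob is at (333,305) and the bar runs from (358,265) to (395,290). I'll enlarge both.

```bash
python3 - <<'E'
import pickle,cv2,numpy as np
t=pickle.load(open("top0.pkl","rb"))["color"];s=pickle.load(open("side0.pkl","rb"))["color"]
a=cv2.resize(t[150:290,325:455],None,fx=3,fy=3,interpolation=cv2.INTER_CUBIC)
b=cv2.resize(s[250:355,285:415],None,fx=3,fy=3,interpolation=cv2.INTER_CUBIC)
b=cv2.copyMakeBorder(b,0,a.shape[0]-b.shape[0],0,0,cv2.BORDER_CONSTANT)
cv2.imwrite("pics/crop.png",np.hstack([a,b]))
E
```

```text
(no output)
```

View pics/crop.png

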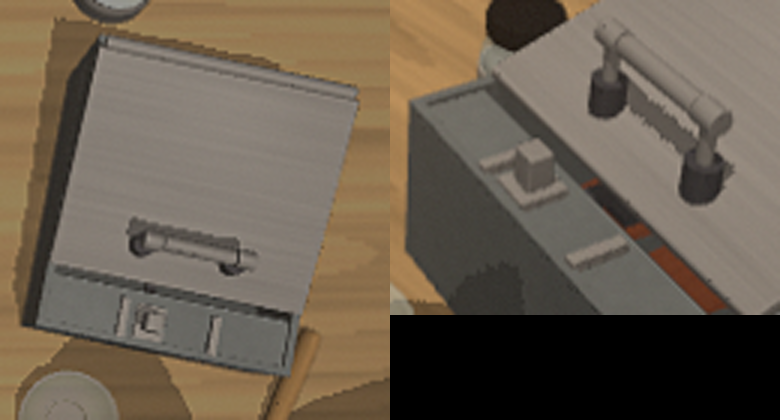

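The enlarged crops show, in full-image pixels, the bar ends at top (374,230) and (411,236) and side (357,261) and (394,287). The knob top is at top (376,256) and side (334,301), and the hinge corners are at top (358,163) and (444,181).

```bash
python3 - <<'E'
from h import *
import pickle
t=pickle.load(open("top0.pkl","rb"));s=pickle.load(open("side0.pkl","rb"))
def tri(a,b):
    p,v=ray(t,a);q,w=ray(s,b);x=np.linalg.lstsq(np.c_[v,-w],q-p,rcond=None)[0];A=p+x[0]*v;B=q+x[1]*w;return np.round((A+B)/2,1),np.round(np.linalg.norm(A-B),1)
print("barL",tri((374,230.3),(356.7,261)),"barR",tri((411,236.3),(394,287.3)),"knob",tri((376,256),(333.7,300.7)))
L=onz(t,(374,230.3),159);Rr=onz(t,(411,236.3),159);k=onz(t,(376,256),122);h1=onz(t,(358.3,162.7),157);h2=onz(t,(444,180.7),157)
for n,v in dict(L=L,R=Rr,k=k,h1=h1,h2=h2,bar=(L+Rr)/2,hm=(h1+h2)/2).items(): print(n,np.round(v,1))
d=h1-h2; print("yaw from hinge",np.degrees(np.arctan2(-d[0],d[1])),np.linalg.norm(d)); d=L-Rr; print("bar",np.degrees(np.arctan2(-d[0],d[1])),np.linalg.norm(d))
for n,uv,z in (("ledgeL",(325+20/3,150+325/3),97),("ledgeR",(325+290/3,150+375/3),97),("dish",(347,290),15),("jar",(310,199),60),("tin",(363,141),45),("brush",(410,300),12)): print(n,np.round(onz(t,uv,z),1))
E
```

```text
barL (array([566.9, -83.7, 155.7]), np.float64(0.4)) barR (array([ 551.8, -162.1,  162. ]), np.float64(3.6)) knob (array([511.6, -94.9, 118.6]), np.float64(0.5))
L [566.8 -83.1 159. ]
R [ 553.2 -164.4  159. ]
k [511.7 -94.3 122. ]
h1 [718.  -53.5 157. ]
h2 [ 677.3 -246.5  157. ]
bar [ 560.  -123.7  159. ]
hm [ 697.7 -150.   157. ]
yaw from hinge -11.917688965444157 197.26748969408936
bar -9.479629125142846 82.46448579223168
ledgeL [507.4   2.9  97. ]
ledgeR [ 467.3 -206.1   97. ]
dish [429.7 -44.1  15. ]
jar [651.5  48.7  60. ]
tin [802.4 -88.9  45. ]
brush [ 402.8 -203.1   12. ]
```

```bash
cat >> h.py <<'E'
PSI=np.radians(-11.7)
RC=R.from_euler("z",PSI)
R0=R.from_matrix(np.c_[[0,-1,0],[-1,0,0],[0,0,-1]])
def tgt(tau): return RC*R.from_euler("y",tau)*R0
def row(p,tau=0.,extra=None):
    s=read_state();Rc=R.from_quat(s["ee_rot"])
    return np.round((Rc.inv()*tgt(tau)).as_rotvec(),3),np.round(Rc.inv().apply(np.array(p)-s["position"]),1)
def st():
    s=read_state();print(round(float(s["clock"]),2),np.round(s["position"],1),"Fcase",np.round(RC.inv().apply(s["contact_force"]),1),"w",round(float(s["gripper_width"]),1),"g",round(float(s["grasp_force"]),1))
E
python3 -c "
from h import *
print(row([560,-123.5,235]))"
```

```text
(array([ 2.000e-03,  1.000e-03, -1.127e+00]), array([-514.6,  371.6,   10. ]))
```

carry_out(
  motion=[
    [0,0,-0.15,-48,34,0,0],
    [0,0,-0.3,-96,69,0,0],
    [0,0,-0.45,-144,103,0,0],
    [0,0,-0.55,-192,138,0,0],
    [0,0,-0.6,-240,172,0,0],
  ],
)

```text
clock: 0.72
position: [341.5, -381.3, 245.1]
ee_rot: [-0.408, 0.913, 0.0, -0.0]
contact_force: [1.2, -0.6, -0.8]
gripper_width: 42.6
grasp_force: 0.0
```

```bash
python3 -c "
from h import *
st();print(row([560,-123.5,235]))"
```

```text
0.72 [ 341.5 -381.3  245.1] Fcase [ 1.3 -0.3 -0.8] w 42.6 g 0.0
(array([ 0.   ,  0.   , -0.525]), array([-337.8,    8.8,   10.1]))
```

carry_out(
  motion=[
    [0,0,-0.12,-55,1,2,0],
    [0,0,-0.24,-110,3,4,0],
    [0,0,-0.36,-165,4,6,0],
    [0,0,-0.48,-220,6,8,0],
    [0,0,-0.525,-270,7,10,0],
  ],
)

```text
clock: 1.35
position: [516.5, -175.5, 235.0]
ee_rot: [-0.632, 0.775, 0.0, -0.0]
contact_force: [0.7, -0.3, -0.5]
gripper_width: 42.4
grasp_force: 0.0
```

```bash
python3 -c "
from h import *
st();print(row([560,-123.5,235]))"
```

```text
1.35 [ 516.5 -175.5  235. ] Fcase [ 0.7 -0.1 -0.5] w 42.4 g 0.0
(array([0.001, 0.   , 0.001]), array([-59.8, -32.1,  -0.1]))
```

carry_out(
  motion=[
    [0,0,0,-30,-16,0,0],
    [0,0,0,-60,-32,0,0],
    [0,0,0,-60,-32,0,0],
  ],
)

```text
clock: 1.72
position: [560.3, -123.5, 234.4]
ee_rot: [-0.632, 0.775, 0.0, -0.0]
contact_force: [-0.4, -0.3, 0.6]
gripper_width: 42.7
grasp_force: 0.0
```

```bash
python3 -c "
from h import *
import pickle
st()
im=get_image('wrist');pickle.dump(im,open('w1.pkl','wb'));c=im['color'].copy()
print(np.round(im['position']),proj(im,[560,-123.5,155]),proj(im,[511.7,-94.3,122]))
cv2.imwrite('pics/w1.png',c)"
```

```text
1.73 [ 560.3 -123.5  234.4] Fcase [-0.3 -0.4  0.6] w 42.7 g 0.0
[ 545. -193.  362.] [275.90181713 223.07817741] [344.6943058 232.071518 ]
```

View pics/w1.png

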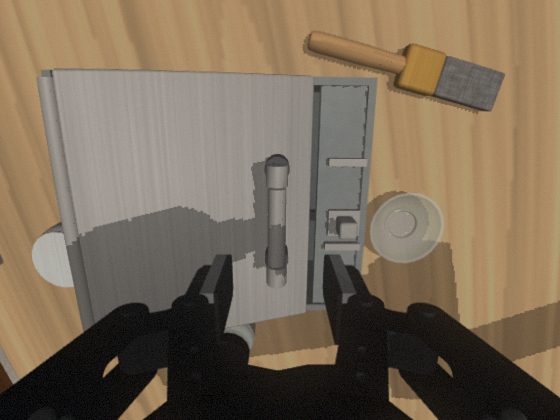

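The wrist view shows the bar from about (277,168) to (277,287), upright between the fingers. The knob is at (347,230), the ledge stops are at (348,161) and (342,247), and the hinge edge runs from (48,76) to (83,325).

```bash
python3 -c "
from h import *
import pickle
im=pickle.load(open('w1.pkl','rb'))
a=onz(im,(277,168),157);b=onz(im,(277,287),157);k=onz(im,(347.5,230),122)
h1=onz(im,(48,76),157);h2=onz(im,(83,325),157)
for v in(a,b,(a+b)/2,k,h1,h2,(h1+h2)/2):print(np.round(v,1),np.round(RC.inv().apply(v-[560,-123.5,0]),1))
print(row([560,-123.5,150]))
"
```

```text
[ 551.8 -159.6  157. ] [ -0.7 -37.  157. ]
[568.7 -77.8 157. ] [ -0.7  46.5 157. ]
[ 560.3 -118.7  157. ] [ -0.7   4.7 157. ]
[509.3 -95.5 122. ] [-55.3  17.1 122. ]
[ 674.  -242.1  157. ] [135.7 -93.  157. ]
[716.5 -74.7 157. ] [143.3  79.5 157. ]
[ 695.2 -158.4  157. ] [139.5  -6.7 157. ]
(array([ 0.002, -0.   , -0.   ]), array([-1. , -0.5, 84.5]))
```

carry_out(
  motion=[
    [0,0,0,-2,0,30,0],
    [0,0,0,-3,0,60,0],
    [0,0,0,-3,0,75,0],
    [0,0,0,-3,0,84,0],
    [0,0,0,-3,0,84,0],
  ],
)

```text
clock: 2.4
position: [559.9, -122.5, 151.4]
ee_rot: [-0.631, 0.776, -0.0, -0.0]
contact_force: [0.2, 0.1, 0.1]
gripper_width: 42.8
grasp_force: 0.0
```

carry_out(
  motion=[
    [0,0,0,0,0,0,-1],
    [0,0,0,0,0,0,-1],
    [0,0,0,0,0,0,-1],
    [0,0,0,0,0,0,-1],
    [0,0,0,0,0,0,-1],
  ],
)

```text
clock: 3.02
position: [561.2, -122.4, 152.4]
ee_rot: [-0.631, 0.776, -0.001, 0.001]
contact_force: [2.2, -0.2, 4.2]
gripper_width: 9.9
grasp_force: 58.7
```

```bash
python3 -c "
from h import *
st()"
```

```text
3.02 [ 561.2 -122.4  152.4] Fcase [2.2 0.2 4.2] w 9.9 g 58.7
```

carry_out(
  motion=[
    [0,0,0,0,0,-3,-1],
    [0,0,0,0,0,-6,-1],
    [0,0,0,0,0,-9,-1],
    [0,0,0,0,0,-9,-1],
  ],
)

```text
clock: 3.52
position: [561.2, -122.3, 159.6]
ee_rot: [-0.631, 0.776, -0.001, 0.001]
contact_force: [6.3, -2.4, -5.3]
gripper_width: 9.7
grasp_force: 58.4
```

```bash
python3 -c "
from h import *
st()"
```

```text
3.52 [ 561.2 -122.3  159.6] Fcase [ 6.6 -1.1 -5.3] w 9.7 g 58.4
```

carry_out(
  motion=[
    [0,0,0,0,0,-2,-1],
    [0,0,0,0,0,-4,-1],
    [0,0,0,0,0,-6,-1],
    [0,0,0,0,0,-6,-1],
  ],
)

```text
clock: 4.03
position: [561.3, -122.3, 165.1]
ee_rot: [-0.631, 0.776, -0.001, 0.001]
contact_force: [7.8, -3.9, -5.7]
gripper_width: 10.1
grasp_force: 58.4
```

```bash
python3 -c "
from h import *
st()
im=get_image('side');cv2.imwrite('pics/s2.png',cv2.resize(im['color'][190:340,270:440],None,fx=3.5,fy=3.5,interpolation=cv2.INTER_CUBIC))"
```

```text
4.03 [ 561.3 -122.3  165.1] Fcase [ 8.4 -2.2 -5.7] w 10.1 g 58.4
```

View pics/s2.png

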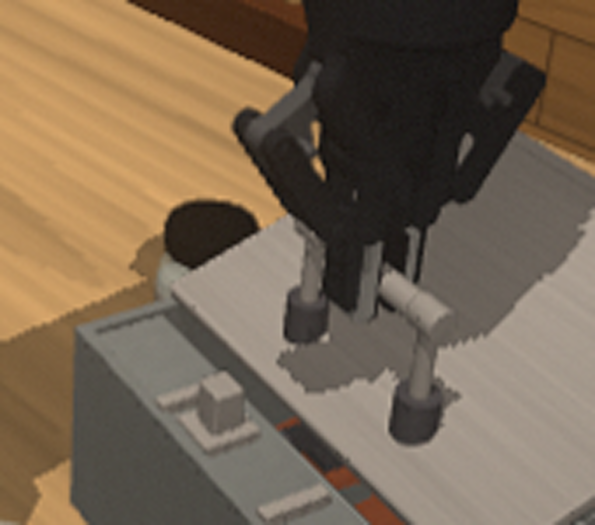

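The side crop shows the bar raised, with its rods out of the collars. The lid corner is at about (319,273) in full-image pixels, unchanged from before, so the lid looks caught so far. I'll pull further.

carry_out(
  motion=[
    [0,0,0,0,-1,-2,-1],
    [0,0,0,0,-1.5,-4,-1],
    [0,0,0,0,-1.5,-6,-1],
    [0,0,0,0,-1.5,-6,-1],
  ],
)

```text
clock: 4.58
position: [561.4, -122.4, 170.1]
ee_rot: [-0.63, 0.776, 0.001, -0.0]
contact_force: [5.6, -2.2, -7.0]
gripper_width: 9.6
grasp_force: 58.4
```

```bash
python3 -c "
from h import *
st()
im=get_image('side');cv2.imwrite('pics/s3.png',cv2.resize(im['color'][220:340,300:420],None,fx=4.8,fy=4.8,interpolation=cv2.INTER_CUBIC))"
```

```text
4.58 [ 561.4 -122.4  170.1] Fcase [ 6. -1. -7.] w 9.6 g 58.4
```

View pics/s3.png

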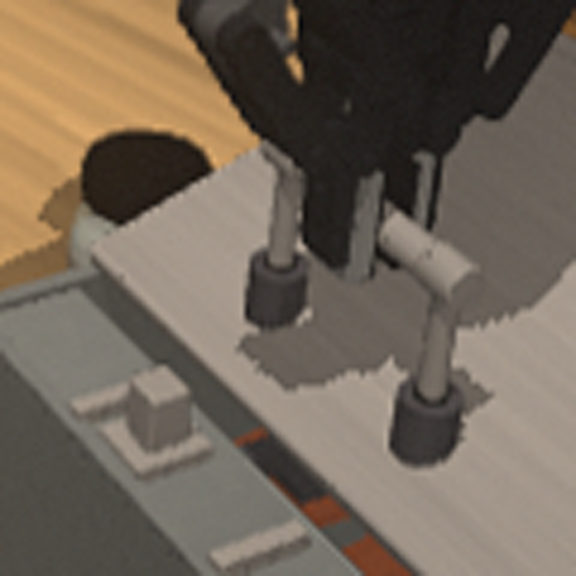

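The crop shows the lid corner still where it was and no ring marks yet. The 7 N pull corresponds to about 15 mm drawn, so I'll go to about 20 mm.

carry_out(
  motion=[
    [0,0,0,0,-1,-2,-1],
    [0,0,0,0,-1,-4,-1],
    [0,0,0,0,-1,-5.5,-1],
    [0,0,0,0,-1,-5.5,-1],
    [0,0,0,0,-1,-5.5,-1],
  ],
)

```text
clock: 5.25
position: [561.5, -122.4, 175.1]
ee_rot: [-0.63, 0.776, 0.002, -0.001]
contact_force: [5.8, -1.8, -9.1]
gripper_width: 10.1
grasp_force: 58.3
```

```bash
python3 -c "
from h import *
st()
im=get_image('side');cv2.imwrite('pics/s4.png',cv2.resize(im['color'][220:340,300:420],None,fx=4.8,fy=4.8,interpolation=cv2.INTER_CUBIC))"
```

```text
5.25 [ 561.5 -122.4  175.1] Fcase [ 6.  -0.5 -9.1] w 10.1 g 58.3
```

View pics/s4.png

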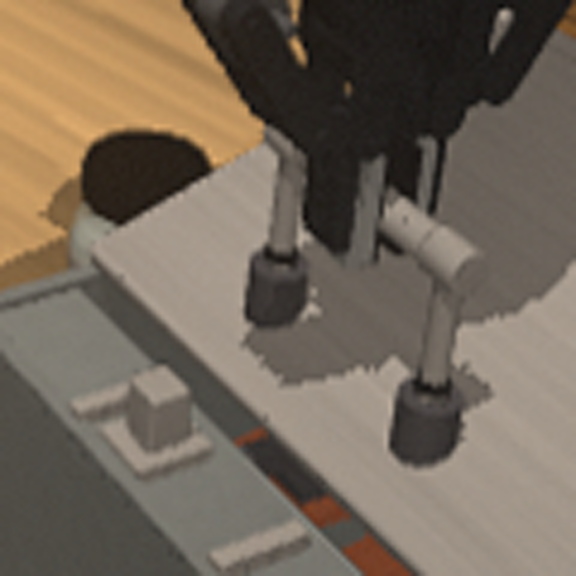

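The black ring marks now show at the collar tops and the lid corner has not moved at 9 N, so the lid is caught. I'll let the bar down and release it.

carry_out(
  motion=[
    [0,0,0,0,0.5,8,-1],
    [0,0,0,0,1,16,-1],
    [0,0,0,0,1,24,-1],
    [0,0,0,0,1,24,-1],
    [0,0,0,0,1,24,0],
  ],
)

```text
clock: 5.92
position: [560.7, -122.5, 154.4]
ee_rot: [-0.631, 0.776, 0.0, -0.001]
contact_force: [0.6, -0.0, -0.4]
gripper_width: 26.8
grasp_force: 0.0
```

carry_out(
  motion=[
    [0,0,0,0,0,0,0],
    [0,0,0,0,0,0,0],
    [0,0,0,0,0,-30,0],
    [0,0,0,0,0,-60,-1],
    [0,0,0,0,0,-60,-1],
  ],
)

```text
clock: 6.55
position: [562.8, -122.6, 216.9]
ee_rot: [-0.631, 0.776, -0.002, 0.002]
contact_force: [1.1, 0.7, 0.2]
gripper_width: 6.9
grasp_force: 0.0
```

```bash
python3 -c "
from h import *
st()
k=np.array([510.5,-95,0])
print(row(k+RC.apply([0,30,212])),row(k+RC.apply([0,30,123])))"
```

```text
6.55 [ 562.8 -122.6  216.9] Fcase [0.9 0.9 0.2] w 6.9 g 0.0
(array([-0.006,  0.001, -0.001]), array([-46.4,  56.9,   4.6])) (array([-0.006,  0.001, -0.001]), array([-46.3,  57.4,  93.6]))
```

carry_out(
  motion=[
    [0,0,0,-23,28,0,-1],
    [0,0,0,-46,57,0,-1],
    [0,0,0,-46,57,40,-1],
    [0,0,0,-46,57,80,-1],
    [0,0,0,-46,57,93,-1],
  ],
)

```text
clock: 7.18
position: [512.9, -66.0, 118.2]
ee_rot: [-0.631, 0.776, 0.002, -0.003]
contact_force: [0.5, 0.4, 0.2]
gripper_width: -0.2
grasp_force: 0.0
```

carry_out(
  motion=[
    [0,0,0,6,0,0,-1],
    [0,0,0,12,0,0,-1],
    [0,0,0,20,0,0,-1],
    [0,0,0,28,0,0,-1],
    [0,0,0,34,0,0,-1],
  ],
)

```text
clock: 7.8
position: [508.7, -99.6, 121.6]
ee_rot: [-0.631, 0.776, -0.001, 0.001]
contact_force: [0.1, 1.4, 1.5]
gripper_width: 0.1
grasp_force: 0.8
```

```bash
python3 -c "
from h import *
st()
k=np.array([510.5,-95,0])
print(RC.inv().apply(read_state()['position']-k))"
```

```text
7.8 [508.7 -99.6 121.6] Fcase [-0.2  1.4  1.5] w 0.1 g 0.8
[ -0.84971077  -4.89954188 121.57993467]
```

carry_out(
  motion=[
    [0,0,0,3,0,0,-1],
    [0,0,0,6,0,0,-1],
    [0,0,0,9,0,0,-1],
    [0,0,0,9,0,0,-1],
  ],
)

```text
clock: 8.3
position: [506.5, -107.4, 120.8]
ee_rot: [-0.631, 0.776, 0.0, 0.0]
contact_force: [0.8, 4.7, 1.5]
gripper_width: -0.0
grasp_force: 2.2
```

```bash
python3 -c "
from h import *
st()
k=np.array([510.5,-95,0])
print(RC.inv().apply(read_state()['position']-k))"
```

```text
8.3 [ 506.5 -107.4  120.8] Fcase [-0.2  4.8  1.5] w -0.0 g 2.2
[ -1.44538284 -12.95486961 120.81470854]
```

carry_out(
  motion=[
    [0,0,0,2,0,0,-1],
    [0,0,0,3,0,0,-1],
    [0,0,0,3,0,0,-1],
  ],
)

```text
clock: 8.68
position: [506.5, -107.7, 120.9]
ee_rot: [-0.631, 0.776, 0.001, 0.002]
contact_force: [-0.3, 17.1, 3.6]
gripper_width: 0.1
grasp_force: 8.1
```

```bash
python3 -c "
from h import *
st()
k=np.array([510.5,-95,0])
print(RC.inv().apply(read_state()['position']-k))"
```

```text
8.68 [ 506.5 -107.7  120.9] Fcase [-3.8 16.7  3.6] w 0.1 g 8.1
[ -1.34891948 -13.29762922 120.9042221 ]
```

The knob is hard against its stop: 17 N and no further travel. I'll back off, go up and return to the bar.

carry_out(
  motion=[
    [0,0,0,-6,0,0,-1],
    [0,0,0,-8,0,-25,-1],
    [0,0,0,-8,0,-75,0],
    [0,0,0,-8,0,-95,0],
    [0,0,0,-8,0,-95,0],
  ],
)

```text
clock: 9.3
position: [507.6, -103.4, 217.0]
ee_rot: [-0.631, 0.776, -0.001, 0.001]
contact_force: [0.5, 0.3, -1.0]
gripper_width: 42.7
grasp_force: 0.0
```

```bash
python3 -c "
from h import *
st();print(row([561.5,-121.5,216]),row([561.5,-121.5,151]))"
```

```text
9.3 [ 507.6 -103.4  217. ] Fcase [ 0.4  0.3 -1. ] w 42.7 g 0.0
(array([-0.002,  0.   , -0.002]), array([  6.7, -56.5,   1.1])) (array([-0.002,  0.   , -0.002]), array([  6.7, -56.4,  66.1]))
```

carry_out(
  motion=[
    [0,0,0,3,-28,0,0],
    [0,0,0,7,-56,0,0],
    [0,0,0,7,-56,35,0],
    [0,0,0,7,-56,66,0],
    [0,0,0,7,-56,66,0],
  ],
)

```text
clock: 9.93
position: [557.7, -121.7, 145.5]
ee_rot: [-0.63, 0.776, 0.003, -0.004]
contact_force: [-0.2, -0.0, 0.7]
gripper_width: 42.7
grasp_force: 0.0
```

carry_out(
  motion=[
    [0,0,0,0,0,0,-1],
    [0,0,0,0,0,0,-1],
    [0,0,0,0,0,0,-1],
    [0,0,0,0,0,0,-1],
    [0,0,0,0,0,0,-1],
  ],
)

```text
clock: 10.55
position: [561.5, -121.4, 151.1]
ee_rot: [-0.631, 0.776, -0.001, 0.001]
contact_force: [1.0, 1.2, 5.6]
gripper_width: 9.7
grasp_force: 58.8
```

carry_out(
  motion=[
    [0,0,0,0,0,-4,-1],
    [0,0,0,0,0,-8,-1],
    [0,0,0,0,0,-12,-1],
    [0,0,0,0,0,-12,-1],
  ],
)

```text
clock: 11.05
position: [561.8, -121.5, 161.6]
ee_rot: [-0.631, 0.776, -0.001, 0.001]
contact_force: [5.4, -3.1, -4.9]
gripper_width: 9.5
grasp_force: 58.5
```

```bash
python3 -c "
from h import *
st()"
```

```text
11.05 [ 561.8 -121.5  161.6] Fcase [ 5.9 -1.9 -4.9] w 9.5 g 58.5
```

carry_out(
  motion=[
    [0,0,0,0,-0.5,-3,-1],
    [0,0,0,0,-0.5,-6,-1],
    [0,0,0,0,-1,-8,-1],
    [0,0,0,0,-1,-8,-1],
  ],
)

```text
clock: 11.55
position: [562.5, -121.6, 169.2]
ee_rot: [-0.631, 0.776, -0.0, 0.001]
contact_force: [5.2, -3.4, -4.7]
gripper_width: 10.3
grasp_force: 58.5
```

```bash
python3 -c "
from h import *
st()"
```

```text
11.55 [ 562.5 -121.6  169.2] Fcase [ 5.8 -2.2 -4.7] w 10.3 g 58.5
```

The pull stayed near 4.7 N while the bar rose another 8 mm, so the lid is free and coming up. Next is the arc about the hinge with a little tool tilt.

```bash
cat >> h.py <<'E'
def arc(th0,ths,k=0.3,d=7,o=4,x0=-135,tau0=None):
    f=lambda t,tau:RC.apply([x0*np.cos(t)+d*np.sin(t),0,-x0*np.sin(t)+d*np.cos(t)])+o*tgt(tau).as_matrix()[:,2]
    t0=k*th0 if tau0 is None else tau0
    A=tgt(t0)
    for t in ths: print(t,np.round((A.inv()*tgt(k*t)).as_rotvec(),3),np.round(A.inv().apply(f(t,k*t)-f(th0,t0)),1))
E
python3 -c "
from h import *
arc(0.08,[.15,.22,.3,.38,.46],tau0=0)"
```

```text
0.15 [-0.045  0.    -0.   ] [ 0.  -1.4 -9.3]
0.22 [-0.066  0.    -0.   ] [ -0.   -3.5 -18.5]
0.3 [-0.09  0.    0.  ] [ -0.   -6.7 -28.8]
0.38 [-0.114  0.    -0.   ] [ -0.  -10.8 -38.8]
0.46 [-0.138  0.    -0.   ] [ -0.  -15.6 -48.5]
```

carry_out(
  motion=[
    [-0.03,0,0,0,-2,-9,-1],
    [-0.06,0,0,0,-4,-18.5,-1],
    [-0.09,0,0,0,-7,-29,-1],
    [-0.09,0,0,0,-7,-29,-1],
  ],
)

```text
clock: 12.05
position: [569.1, -123.0, 197.8]
ee_rot: [-0.63, 0.775, 0.035, -0.028]
contact_force: [4.1, -2.5, -5.3]
gripper_width: 9.8
grasp_force: 58.9
```

```bash
python3 -c "
from h import *
st();s=read_state();print(s['joints'],(tgt(0).inv()*R.from_quat(s['ee_rot'])).as_rotvec())
b=s['position']-4*R.from_quat(s['ee_rot']).as_matrix()[:,2]
h=np.array([561.4,-122,155])+RC.apply([135,0,0]);print(h,RC.inv().apply(b-h),np.linalg.norm(RC.inv().apply(b-h)))
arc(0.3,[.4,.5,.6,.7,.8])"
```

```text
12.05 [ 569.1 -123.   197.8] Fcase [ 4.5 -1.7 -5.3] w 9.8 g 58.9
[ 0.05317376  0.39258405 -0.09750236 -0.02551361 -1.16772857 -0.24873477] [-0.09000533 -0.00050052  0.00238564]
[ 693.59507943 -149.37628487  155.        ] [-126.91702306    0.55663986   46.81765885] 135.27798701039387
0.4 [-0.03  0.   -0.  ] [  0.   -4.  -12.9]
0.5 [-0.06  0.    0.  ] [  0.   -9.3 -25.3]
0.6 [-0.09 -0.   -0.  ] [  0.  -15.8 -37. ]
0.7 [-0.12  0.   -0.  ] [ -0.  -23.5 -48.1]
0.8 [-0.15  0.   -0.  ] [ -0.  -32.2 -58.4]
```

Forces are small and the radius matches 135 mm. I'll carry on along the arc.

carry_out(
  motion=[
    [-0.03,0,0,0,-4,-13,-1],
    [-0.06,0,0,0,-9.5,-25.5,-1],
    [-0.09,0,0,0,-16,-37,-1],
    [-0.12,0,0,0,-23.5,-48,-1],
    [-0.12,0,0,0,-23.5,-48,-1],
  ],
)

```text
clock: 12.68
position: [595.3, -128.6, 242.7]
ee_rot: [-0.627, 0.772, 0.082, -0.067]
contact_force: [1.4, -2.5, -6.3]
gripper_width: 10.0
grasp_force: 59.2
```

```bash
python3 -c "
from h import *
st();s=read_state();print(s['joints'],(tgt(0).inv()*R.from_quat(s['ee_rot'])).as_rotvec())
b=s['position']-4*R.from_quat(s['ee_rot']).as_matrix()[:,2]
h=np.array([561.4,-122,155])+RC.apply([135,0,0]);v=RC.inv().apply(b-h);print(v,np.linalg.norm(v),np.arctan2(v[2],-v[0]))
arc(0.7,[.8,.9,1.,1.1])"
```

```text
12.68 [ 595.3 -128.6  242.7] Fcase [ 1.9 -2.2 -6.3] w 10.0 g 59.2
[ 0.0287257   0.46542703  0.1322918  -0.04971248 -1.44477053 -0.22398134] [-0.21266826 -0.00033964  0.00241913]
[-99.6688367   0.4270833  91.5769256] 135.3528452285004 0.7431118022624851
0.8 [-0.03  0.   -0.  ] [ -0.   -7.4 -11.2]
0.9 [-0.06  0.    0.  ] [ -0.  -15.9 -21.6]
1.0 [-0.09  0.   -0.  ] [ -0.  -25.4 -31.1]
1.1 [-0.12  0.   -0.  ] [ -0.  -35.8 -39.6]
```

carry_out(
  motion=[
    [-0.03,0,0,0,-7.5,-11,-1],
    [-0.06,0,0,0,-16,-21.5,-1],
    [-0.09,0,0,0,-25.5,-31,-1],
    [-0.11,0,0,0,-30.5,-35.5,-1],
    [-0.11,0,0,0,-30.5,-35.5,-1],
  ],
)

```text
clock: 13.3
position: [631.2, -136.2, 271.3]
ee_rot: [-0.622, 0.766, 0.125, -0.102]
contact_force: [-0.5, -2.2, -7.6]
gripper_width: 9.7
grasp_force: 59.5
```

carry_out(
  motion=[
    [0,0,0,0,0,0,-1],
    [0,0,0,0,0,0,-1],
    [0,0,0,0,0,0,-1],
    [0,0,0,0,0,0,-1],
    [0,0,0,0,0,0,-1],
  ],
)

```text
clock: 13.92
position: [632.3, -136.4, 272.1]
ee_rot: [-0.622, 0.766, 0.124, -0.1]
contact_force: [1.5, -3.7, -11.9]
gripper_width: 9.7
grasp_force: 59.1
```

```bash
python3 -c "
from h import *
st();s=read_state();print(s['joint_vel'])
b=s['position']-4*R.from_quat(s['ee_rot']).as_matrix()[:,2]
h=np.array([561.4,-122,155])+RC.apply([135,0,0]);v=RC.inv().apply(b-h);print(v,np.linalg.norm(v),np.arctan2(v[2],-v[0]))
im=get_image('side');cv2.imwrite('pics/s5.png',im['color'])"
```

```text
13.93 [ 632.3 -136.4  272.1] Fcase [  2.2  -3.3 -11.9] w 9.7 g 59.1
[ 1.54539779e-03 -4.26526014e-04  2.19717484e-03 -5.54585597e-04
 -1.01101908e-03 -4.04569859e-05]
[-61.37607702   0.28600671 120.84728021] 135.54028834325683 1.1008635534770403
```

View pics/s5.png

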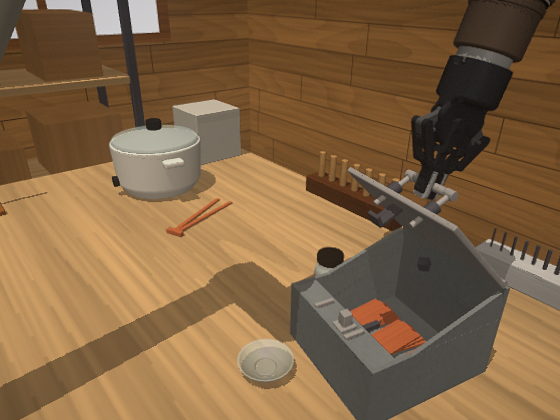

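The side view shows the lid standing open at about 60°, held by the bar, with the copper blanks visible inside. The dish, tongs and jar have not moved. One more hold to make sure it is still.

carry_out(
  motion=[
    [0,0,0,0,0,0,-1],
    [0,0,0,0,0,0,-1],
    [0,0,0,0,0,0,-1],
    [0,0,0,0,0,0,-1],
    [0,0,0,0,0,0,-1],
  ],
)

```text
clock: 14.6
position: [632.3, -136.4, 272.0]
ee_rot: [-0.622, 0.766, 0.124, -0.1]
contact_force: [1.5, -5.6, -12.9]
gripper_width: 9.7
grasp_force: 59.1
```

```bash
python3 -c "
from h import *
st();print(np.abs(read_state()['joint_vel']).max())
print(job_done())"
```

```text
14.6 [ 632.3 -136.4  272. ] Fcase [  2.6  -5.2 -12.9] w 9.7 g 59.1
0.0010676508277434648
the job is handed in; nothing more can be done
None
```

The job is handed in, no verdict came back: the tug (about 20 mm) found the lid caught, so I slid the catch fully over, and the lid is now held still at about 1.05 rad (60°) by the bar, with the bystanders untouched as far as the pictures show.

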